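# Make up two dispensing kits in the pharmacy store

## Robot

A 7-joint arm with a two-finger parallel gripper is mounted at the origin on the work surface. World frame = base frame: x ahead of the robot, y to its left, z up, the work surface at z = 0. Lengths are in m, angles in rad, forces in N, time in s.
With the tool pointing down it reaches from about 0.425 to 0.925 m from the base axis. Payload 6.8 kg.
Tool frame: the origin (TCP) lies midway between the tips of the shut fingers; the grasp point (between the pads) lies 19 mm behind it; y points along the fingers, z is the direction in which the jaws open and shut, and the axes are right-handed (so a half turn about y gives the same grasp; the last joint's range is limited). The gripper opens to 85 mm and grips with 20 to 120 N. Pads are 22 mm wide; open, the fingers measure 114 mm over their backs; the gripper's body (76 mm by 85 mm) begins 54 mm behind the grasp point. The pads swing forward as they close: fully open they stand 13 mm farther back than shut.
Start: joints at [-1.304, 0.477, 0.022, 1.555, -0.011, 1.109, -0.083], TCP at [0.247, 0.628, 0.231] pointing down, gripper open.
Joint ranges: [-2.96, 2.96], [-0.34, 2.1], [-1.41, 1.46], [0.24, 2.44], [-1.37, 4.51], [0.17, 1.92], [-2.96, 2.96]. Speed limits (rad/s): [2.39, 2.39, 3.14, 3.14, 3.14, 3.14, 3.14].

## Interface

Orientations are given as a unit quaternion [w, x, y, z].
In Python, from station import bot gives the robot as it stands. The module is installed in compiled form; this text tells all that it offers.
- The arm moves only by the shell command python3 -m crank 'ROWS' [FORCE]. ROWS is JSON, a list of rows, each an object with "linear": the shift along the tool's x, y, z in m, a list of three; "dr": the turn, a rotation vector about the tool's x, y, z in degrees, a list of three; "hand": the gripper command: -1 is shut, 1 is fully open, values between are in proportion. A call has 1 to 10 rows; each row is the pose to reach, as a shift and turn from the pose commanded when the call began, along the tool's axes at that moment; what a row does not reach only later rows make up. A row lasts 1/12 s, in which the tool goes at most 41.7 mm and 7.16 degrees, less where a joint would pass 70% of its speed; a pose out of reach is approached as far as the arm can. A call with a gripper value outside its range is refused whole. The fingers move at their own pace and stop on an object; FORCE is the grip in N (left out, the last holds). Time passes only in rows, so rows that repeat a pose let the fingers close. It gives the time, the measured TCP pose, the force and the opening at its end, in the units of the state.
- bot.get_obs(): the state, without advancing time (a new reading comes with each control period).
- bot.read_camera(name): name is "scene" or "top" or "wrist"; returns the picture (420x560x3 uint8, blue, green, red); there is no depth.
- bot.camera_params(name): a dict with "K" (3x3 intrinsics, pixels), "R" (3x3) and "t" (3): a world point X has camera coordinates R X + t; the wrist camera has in their place "hand_eye" (4x4, takes a point from camera to tool coordinates, whose origin is the TCP and whose axes are the tool frame's). Camera axes: x right, y down, z forward; pixel columns grow to the right and rows downward; lengths in m; the calibration is good to about 2 mm. A picture is of the moment at which its call begins: read the wrist's pose just before it. camera_params takes no time and is no camera call.
- bot.hand_in(): hands the job in, once; it reports no verdict.
Trained networks look in the newest picture that a camera, given by its name, has taken for a name from the list of things; names that differ only in an ending like _2 or _b are one class to them, and where a whole thing is asked for, a point or a joint stands for the part that bears it (a point fixed in the world has none). Each returns a list of dicts, best first, with "score" (0 to 1); they miss things now and then, are a little off and sometimes report something else, mostly with a low value. They report only what shows in the picture. A call takes as long as a camera call. They do not tell look-alikes from the thing itself.
- bot.search_frame(camera, target): "extent" ([left, top, right, bottom] in pixels, round what is visible of it).
- bot.cut_out(camera, target): "pixels" (420x560 bool, what is visible of it) and "extent" ([left, top, right, bottom] in pixels, round what is visible of it).
- bot.place_of(camera, target): "xy" ([column, row] in pixels: a listed point, or the origin of a listed thing).
The state is a dict: "t": time; "q": joint angles; "joint_vel": joint speeds; "joint_torque": joint torques, N m; "eef_pos": TCP position; "tool_rot": TCP orientation; "contact_force": force on the tool from outside, world axes, zero at the start; "torque": the same for the moment, N m; "gripper_width": opening from 0.0 (shut) to 1.0 (fully open).
Only numpy, scipy, OpenCV 4.12 (cv2) and the standard library are available. Lean on these libraries where they do the work, as an engineer would, in place of code of your own. Each camera call takes 0.05 s, during which the arm holds its last target. There are 200 camera calls.

## Task

Make up two kits from the stock on the bench. In the long tray put the tall bottle, the small pill bottle and the bundle of blister strips, one in the middle of each compartment in whichever order you like, the bottles standing upright and the bundle lying flat as it is now; in the round dish lay the carton flat in the middle and stand the squat jar upright on the centre of the carton. Set things down without dropping them, let go of everything, and leave the brown bottle where it stands.

Things in the scene. Friction and masses are not known exactly. Their poses are not given: they have to be found in the camera images.
- tall_bottle_mid (a point): Loose. The tallest bottle, white plastic with a paper label, standing: round body 48 mm across up to 89 mm, then a narrow neck and a 30 mm cap, 125 mm tall in all. The point is on its axis half-way up (62.5 mm above its foot), z up its axis.
- pill_bottle_mid (a point): Loose. The small white plastic pill bottle, standing: body 38 mm across up to 45 mm, cap 35 mm across, 72 mm tall. The point is on its axis half-way up (36 mm above its foot), z up.
- squat_jar_mid (a point): Loose. The squat white plastic jar, wider than tall: body 48 mm across, its lid (upper 18 mm) 50 mm across, 48 mm tall. The point is on its axis half-way up (24 mm above its foot), z up.
- carton_mid (a point): Loose. The closed flat carton of white card with a plain grey band, lying flat: 54 mm (its x) by 84 mm (its y) by 30 mm high. The point is its centre, 15 mm above its underside. A rigid block.
- blister_bundle_mid (a point): Loose. A bundle of silvery blister strips stacked flat and held by a paper band, a rigid block 40 mm (its x) by 64 mm (its y) by 46 mm high, round white tablet bumps on top. The point is its centre, 23 mm above its underside.
- amber_bottle_mid (a point): Loose, not part of either kit. Brown glass bottle with a narrow neck and black cap, 42 mm across, 95 mm tall, standing among the stock. The point is on its axis half-way up.
- long_tray: Fixed low rectangular steel tray, 130 mm (its x) by 280 mm (its y), with three equal open compartments in a row along its y, centred at y = -92, 0 and +92 mm on its middle line (x = 0). Each compartment is 122 mm in x by 88 mm in y inside. Its floor is 4 mm above the table, walls and partitions 4 mm thick and up to 14 mm above the table. Origin: centre of its underside, on the table; z up.
- round_tray: Fixed low round steel dish with a flat floor: 180 mm across the rim, 163 mm free inside at the floor, floor 4 mm and rim 12 mm above the table. Origin: centre of its underside, on the table; z up.
Things that resemble listed ones, but are neither listed nor needed, are in the scene too. Leave any black look-alike of the part that bears squat_jar_mid alone.

How it is judged:
At the end, for the whole second after the job is handed in: Long tray: tall bottle, pill bottle and bundle in different compartments, on its floor, within 30 mm (along) and 45 mm (across) of its centre. Dish: carton on its floor within 34 mm of the middle, jar on it within 18 mm of its centre. All upright within 0.1 rad, released, at rest (z of tall_bottle_mid in the frame of long_tray between 0.0605 and 0.0725 m and x of tall_bottle_mid in the frame of long_tray between -0.045 and 0.045 m and z of pill_bottle_mid in the frame of long_tray between 0.034 and 0.046 m and x of pill_bottle_mid in the frame of long_tray between -0.045 and 0.045 m and z of blister_bundle_mid in the frame of long_tray between 0.021 and 0.033 m and x of blister_bundle_mid in the frame of long_tray between -0.045 and 0.045 m and ((y of tall_bottle_mid in the frame of long_tray between -0.122 and -0.062 m and y of pill_bottle_mid in the frame of long_tray between -0.03 and 0.03 m and y of blister_bundle_mid in the frame of long_tray between 0.062 and 0.122 m) or (y of tall_bottle_mid in the frame of long_tray between -0.122 and -0.062 m and y of pill_bottle_mid in the frame of long_tray between 0.062 and 0.122 m and y of blister_bundle_mid in the frame of long_tray between -0.03 and 0.03 m) or (y of tall_bottle_mid in the frame of long_tray between -0.03 and 0.03 m and y of pill_bottle_mid in the frame of long_tray between -0.122 and -0.062 m and y of blister_bundle_mid in the frame of long_tray between 0.062 and 0.122 m) or (y of tall_bottle_mid in the frame of long_tray between -0.03 and 0.03 m and y of pill_bottle_mid in the frame of long_tray between 0.062 and 0.122 m and y of blister_bundle_mid in the frame of long_tray between -0.122 and -0.062 m) or (y of tall_bottle_mid in the frame of long_tray between 0.062 and 0.122 m and y of pill_bottle_mid in the frame of long_tray between -0.122 and -0.062 m and y of blister_bundle_mid in the frame of long_tray between -0.03 and 0.03 m) or (y of tall_bottle_mid in the frame of long_tray between 0.062 and 0.122 m and y of pill_bottle_mid in the frame of long_tray between -0.03 and 0.03 m and y of blister_bundle_mid in the frame of long_tray between -0.122 and -0.062 m)) and z of carton_mid in the frame of round_tray between 0.013 and 0.025 m and horizontal distance between carton_mid and round_tray below 0.034 m and z of squat_jar_mid in the frame of carton_mid between 0.033 and 0.045 m and horizontal distance between squat_jar_mid and carton_mid below 0.018 m and angle between each of tall_bottle_mid, pill_bottle_mid, blister_bundle_mid, carton_mid, squat_jar_mid's own z axis and vertical below 0.1 rad and linear speed of each of tall_bottle, pill_bottle, blister_bundle, carton, squat_jar below 0.02 m/s and contact force between each of tall_bottle, pill_bottle, blister_bundle, carton, squat_jar and the fingers below 0.05 N); the robot touches nothing.
It fails at once if the amber bottle is pushed more than 30 mm or tipped (distance of amber_bottle_mid from where it was at the start of the episode above 0.03 m or angle between amber_bottle_mid's own z axis and vertical above 0.35 rad).
It fails at once if a kit item is dropped or knocked down: it moves faster than 0.8 m/s with no finger on it ((linear speed of tall_bottle above 0.8 m/s and contact force between tall_bottle and the fingers below 0.05 N) or (linear speed of pill_bottle above 0.8 m/s and contact force between pill_bottle and the fingers below 0.05 N) or (linear speed of blister_bundle above 0.8 m/s and contact force between blister_bundle and the fingers below 0.05 N) or (linear speed of carton above 0.8 m/s and contact force between carton and the fingers below 0.05 N) or (linear speed of squat_jar above 0.8 m/s and contact force between squat_jar and the fingers below 0.05 N)).
It also fails if it takes over 138 s, if anything falls off the work surface, if the arm or the gripper's body presses on something with over 40 N, if the wrist force passes 120 N, or if a joint passes its speed limit or range.

## Working session

There is one attempt and no reset: what is moved stays moved. The work goes in short steps, Python scripts to look and compute and a shell command to move; the robot and the scene stay as the last step left them, time stands still between calls to the robot, and variables do not carry over. Pictures are saved under pics/ and viewed, about 12 in all and at most 16, crops included, and the job is handed in when it is done.

```bash
mkdir -p pics; python3 - <<'E'
from station import bot
import cv2,numpy as np
o=bot.get_obs();print({k:np.round(v,3).tolist() for k,v in o.items()})
for c in ['scene','top','wrist']:
    p=bot.camera_params(c);print(c,{k:np.round(v,4).tolist() for k,v in p.items()})
    cv2.imwrite(f'pics/{c}0.png',bot.read_camera(c))
    for n in ['tall_bottle_mid','pill_bottle_mid','squat_jar_mid','carton_mid','blister_bundle_mid','amber_bottle_mid','long_tray','round_tray']:
        print(c,n,[(np.round(d['xy'],1).tolist(),round(d['score'],2)) for d in bot.place_of(c,n)])
E
```

```text
{'t': 0.0, 'q': [-1.304, 0.478, 0.022, 1.556, -0.012, 1.109, -0.083], 'joint_vel': [0.0, -0.001, 0.001, 0.0, -0.0, -0.002, -0.002], 'joint_torque': [-0.001, -59.645, 1.608, -28.119, 0.012, 0.009, 0.0], 'eef_pos': [0.247, 0.628, 0.23], 'tool_rot': [-0.694, 0.695, -0.132, 0.132], 'contact_force': [-0.31, 0.214, -0.197], 'torque': [0.003, 0.019, 0.002], 'gripper_width': 0.999}
scene {'K': [[388.7213, 0.0, 276.2271], [0.0, 388.7213, 205.3751], [0.0, 0.0, 1.0]], 'R': [[0.7617, 0.6478, -0.0108], [0.4299, -0.5178, -0.7397], [-0.4848, 0.5588, -0.6729]], 't': [-0.4055, -0.1793, 0.9963]}
scene tall_bottle_mid [([403.4, 154.7], 0.66)]
scene pill_bottle_mid [([304.3, 263.0], 0.64), ([195.1, 380.0], 0.42)]
scene squat_jar_mid [([279.9, 211.1], 0.97), ([342.9, 231.1], 0.76), ([259.2, 328.2], 0.56)]
scene carton_mid [([258.1, 325.7], 0.71)]
scene blister_bundle_mid [([378.5, 202.1], 0.95)]
scene amber_bottle_mid []
scene long_tray [([165.9, 263.6], 0.98), ([404.5, 153.0], 0.21)]
scene round_tray []
top {'K': [[399.5082, 0.0, 280.6726], [0.0, 399.5082, 214.1583], [0.0, 0.0, 1.0]], 'R': [[0.0034, -1.
[... 292 characters left out ...]
id [([372.1, 169.1], 0.64)]
top blister_bundle_mid [([201.0, 169.5], 0.91), ([368.7, 169.9], 0.61), ([140.3, 172.3], 0.4)]
top amber_bottle_mid [([433.3, 167.8], 0.7), ([198.2, 272.1], 0.7), ([317.1, 172.6], 0.4)]
top long_tray [([374.0, 271.0], 0.65)]
top round_tray [([203.0, 273.1], 0.79)]
wrist {'K': [[324.1241, 0.0, 279.1044], [0.0, 324.1241, 205.6339], [0.0, 0.0, 1.0]], 'hand_eye': [[-0.0002, 0.9555, 0.295, -0.0767], [-0.0003, -0.295, 0.9555, -0.1429], [1.0, 0.0001, 0.0003, 0.001], [0.0, 0.0, 0.0, 1.0]]}
wrist tall_bottle_mid []
wrist pill_bottle_mid []
wrist squat_jar_mid []
wrist carton_mid []
wrist blister_bundle_mid []
wrist amber_bottle_mid []
wrist long_tray []
wrist round_tray []
```

View pics/scene0.png

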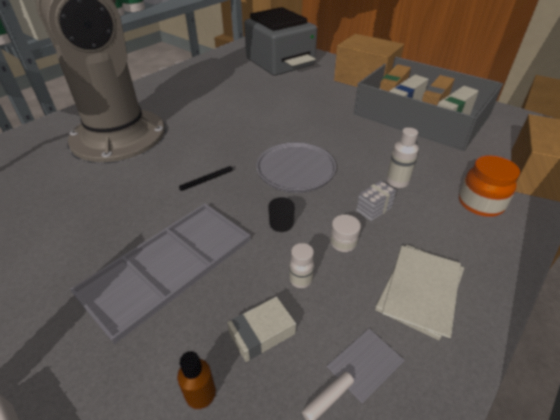

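View pics/top0.png

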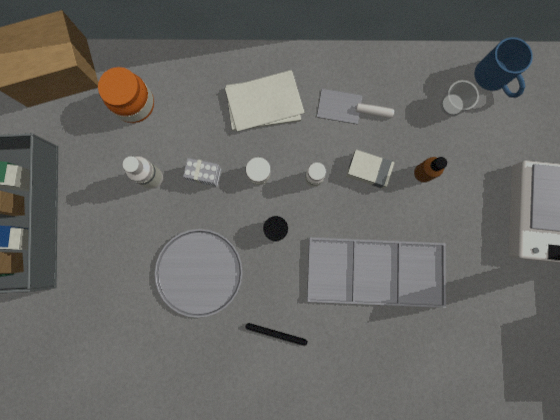

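Scene view: tall bottle (403,155), bundle (377,200), white jar (344,232), black look-alike jar (281,213), pill bottle (303,265), carton (262,327), amber bottle (196,380), tray (166,264), dish (297,166). In the top view the white jar is at (258,170) and the black one at (276,229). The white jar is the one described. The network's dish/amber confusion at (198,272) is a false hit.

```bash
cat > h.py <<'E'
from station import bot
import cv2,numpy as np
from scipy.spatial.transform import Rotation as Rn
def cam(c):
    p=bot.camera_params(c)
    if c=='wrist':
        o=bot.get_obs(); T=np.eye(4); T[:3,:3]=Rn.from_quat(o['tool_rot'],scalar_first=True).as_matrix(); T[:3,3]=o['eef_pos']
        W=T@p['hand_eye']; return p['K'],W[:3,:3].T,-W[:3,:3].T@W[:3,3]
    return [np.array(p[k]) for k in 'KRt']
def tri(obs):
    "obs: list of ((K,R,t),uv) -> point, reprojection errors px"
    A=[]
    for (K,R,t),uv in obs:
        P=K@np.c_[R,t]; A+= [uv[0]*P[2]-P[0],uv[1]*P[2]-P[1]]
    X=np.linalg.svd(np.array([a/np.linalg.norm(a[:3]) for a in A]))[2][-1];X=X[:3]/X[3]
    return X,[np.round(np.linalg.norm(proj(c,X)-uv),1) for c,uv in obs]
def proj(c,X):
    K,R,t=c; x=K@(R@X+t); return x[:2]/x[2]
def onplane(c,uv,z):
    K,R,t=c; uv=np.atleast_2d(uv).astype(float)
    d=(R.T@np.linalg.inv(K)@np.c_[uv,np.ones(len(uv))].T).T; C=-R.T@t
    return C+d*((z-C[2])/d[:,2])[:,None]
def rect(c,mask,z):
    cs=max(cv2.findContours(mask.astype(np.uint8),0,2)[0],key=cv2.contourArea)[:,0]
    w=onplane(c,cs,z)[:,:2]; (cx,cy),(a,b),ang=cv2.minAreaRect((w*1000).astype(np.float32))
    if a>b: ang+=90; a,b=b,a   # ang = direction of short side vs world x
    return np.round([cx,cy,a,b,(ang+90)%180-90],1)
def tool(): 
    o=bot.get_obs(); R=Rn.from_quat(o['tool_rot'],scalar_first=True).as_matrix()
    return o,R
def go(xyz,jaw=None):
    "linear shift in tool axes & turn about tool y to bring the jaw (tool z) to world angle jaw(deg)"
    o,R=tool(); s=R.T@(np.array(xyz)-o['eef_pos']); print('linear',np.round(s,4),end=' ')
    if jaw is not None:
        yd=np.array([0,0,-1.]);zd=np.array([np.cos(np.radians(jaw)),np.sin(np.radians(jaw)),0])
        best=[Rn.from_matrix(R.T@np.c_[np.cross(yd,z),yd,z]).as_rotvec(degrees=True) for z in (zd,-zd)]
        print('dr',[np.round(b,1).tolist() for b in best])
    print('q7',round(o['q'][6],2),'t',round(o['t'],2))
E
python3 - <<'E'
from h import *
ct,cs=cam('top'),cam('scene')
for c in ['top','scene']: bot.read_camera(c)
pairs=dict(tall=((142.5,171.3),(403.4,154.7)),pill=((318.9,173.4),(304.3,263)),jar=((258,173.2),(342.9,231.1)),carton=((372.1,169.1),(258.1,325.7)),bundle=((201,169.5),(378.5,202.1)),tray=((374,271),(165.9,263.6)),dish=((203,273.1),(297,166)),amber=((433.3,167.8),(195.1,380)),black=((275.4,230.8),(279.9,211.1)))
for k,(a,b) in pairs.items(): print(k,*[np.round(v,4) for v in tri([(ct,a),(cs,b)])])
for n,z in [('carton_mid',.03),('blister_bundle_mid',.046),('long_tray',.014),('round_tray',.012)]:
    for d in bot.cut_out('top',n)[:2]: print(n,round(d['score'],2),np.round(d['extent']),rect(ct,d['pixels'],z))
R=tool()[1];print(np.round(R,3))
E
```

```text
tall [0.6361 0.2805 0.0712] [0.4 0.4]
pill [ 0.6404 -0.0629  0.0497] [1.8 2.3]
jar [0.6418 0.0576 0.0279] [0.2 0.3]
carton [ 0.6516 -0.1786  0.0257] [0.5 0.7]
bundle [0.6496 0.1755 0.0213] [0.7 0.8]
tray [ 0.4413 -0.1841  0.0062] [1.4 1.7]
dish [0.4414 0.1719 0.0124] [2.3 2.1]
amber [ 0.6508 -0.295   0.049 ] [0.4 0.6]
black [0.5234 0.0215 0.0322] [0.1 0.1]
carton_mid 0.61 [344. 149. 394. 192.] [ 651.3 -171.7   64.    88.4  -18.5]
blister_bundle_mid 0.78 [181. 159. 221. 188.] [639.6 169.6  45.8  72.2 -10.5]
long_tray 0.92 [308. 240. 444. 311.] [ 441.1 -184.7  133.8  284.9   -2.2]
round_tray 0.75 [155. 230. 244. 320.] [439.  177.8 177.1 177.8 -87.8]
round_tray 0.33 [413. 157. 446. 184.] [ 657.  -304.2   43.    76.7   33.7]
[[ 0.931 -0.     0.366]
 [-0.366  0.     0.931]
 [-0.    -1.     0.   ]]
```

```bash
python3 - <<'E'
from h import *
go([.62,.17,.26],0)
E
```

```text
linear [ 0.5147 -0.0287 -0.2898] dr [[-0.0, 68.5, -0.0], [-0.0, -111.5, 0.0]]
q7 -0.08 t 1.65
```

```bash
python3 -m crank '[{"linear":[0.257,-0.03,-0.145],"dr":[0,68.5,0],"hand":1},{"linear":[0.257,-0.03,-0.145],"dr":[0,68.5,0],"hand":1},{"linear":[0.257,-0.03,-0.145],"dr":[0,68.5,0],"hand":1},{"linear":[0.257,-0.03,-0.145],"dr":[0,68.5,0],"hand":1},{"linear":[0.514,-0.03,-0.29],"dr":[0,68.5,0],"hand":1},{"linear":[0.514,-0.03,-0.29],"dr":[0,68.5,0],"hand":1},{"linear":[0.514,-0.03,-0.29],"dr":[0,68.5,0],"hand":1},{"linear":[0.514,-0.03,-0.29],"dr":[0,68.5,0],"hand":1},{"linear":[0.514,-0.03,-0.29],"dr":[0,68.5,0],"hand":1},{"linear":[0.514,-0.03,-0.29],"dr":[0,68.5,0],"hand":1}]'
python3 - <<'E'
from h import *
go([.62,.17,.26],0)
E
```

```text
t: 2.48
eef_pos: [0.5102, 0.3039, 0.2564]
tool_rot: [0.499, -0.498, 0.501, -0.501]
contact_force: [2.2, 1.1, 0.1]
gripper_width: 1.0
linear [ 0.1333 -0.0037  0.1105] dr [[-0.0, -0.3, -0.0], [0.1, 179.7, -0.0]]
q7 -0.52 t 2.48
```

```bash
python3 -m crank '[{"linear":[0.13,0,0.11],"dr":[0,0,0],"hand":1},{"linear":[0.13,0,0.11],"dr":[0,0,0],"hand":1},{"linear":[0.13,0,0.11],"dr":[0,0,0],"hand":1},{"linear":[0.13,0,0.11],"dr":[0,0,0],"hand":1},{"linear":[0.13,0,0.11],"dr":[0,0,0],"hand":1},{"linear":[0.13,0,0.11],"dr":[0,0,0],"hand":1},{"linear":[0.13,0,0.11],"dr":[0,0,0],"hand":1},{"linear":[0.13,0,0.11],"dr":[0,0,0],"hand":1}]'
cat >> h.py <<'E'
def look(c,names,f):
    cm=cam(c); cv2.imwrite(f,bot.read_camera(c)); out={}
    for n in names:
        r=bot.place_of(c,n); out[n]=[(np.round(d['xy'],1).tolist(),round(d['score'],2)) for d in r]
        m=bot.cut_out(c,n); print(n,out[n],'cut',[(np.round(d['extent']).tolist(),round(d['score'],2)) for d in m[:3]])
    return cm
NM=['tall_bottle_mid','pill_bottle_mid','squat_jar_mid','carton_mid','blister_bundle_mid']
E
python3 - <<'E'
from h import *
cm=look('wrist',NM,'pics/w1.png')
import pickle;pickle.dump(cm,open('w1.pkl','wb'))
for n,X in dict(tall=[.636,.2805,.0625],pill=[.64,-.063,.036],jar=[.642,.0576,.024],bundle=[.645,.172,.023],carton=[.651,-.176,.015],dish=[.44,.176,.004]).items(): print(n,np.round(proj(cm,np.array(X)),1))
print(tool()[0]['t'],tool()[0]['eef_pos'])
E
```

```text
t: 3.15
eef_pos: [0.6184, 0.1775, 0.2557]
tool_rot: [0.501, -0.501, 0.5, -0.499]
contact_force: [-0.0, 0.2, 0.4]
gripper_width: 1.0
tall_bottle_mid [([298.3, 72.5], 0.64)] cut [([275.0, 39.0, 326.0, 100.0], 0.96)]
pill_bottle_mid [([293.0, 347.7], 0.63)] cut [([280.0, 320.0, 310.0, 368.0], 0.88)]
squat_jar_mid [([298.2, 266.9], 0.69), ([206.7, 289.0], 0.68)] cut [([280.0, 242.0, 322.0, 291.0], 0.9), ([185.0, 264.0, 232.0, 317.0], 0.83)]
carton_mid [] cut []
blister_bundle_mid [([298.9, 176.1], 0.73)] cut [([282.0, 148.0, 325.0, 211.0], 0.72)]
tall [298.6  77.5]
pill [295.2 350.5]
jar [298.  266.3]
bundle [302.4 178.7]
carton [300.5 401.9]
dish [135.4 171.7]
3.7 [0.61923531 0.17562513 0.25592209]
```

View pics/w1.png

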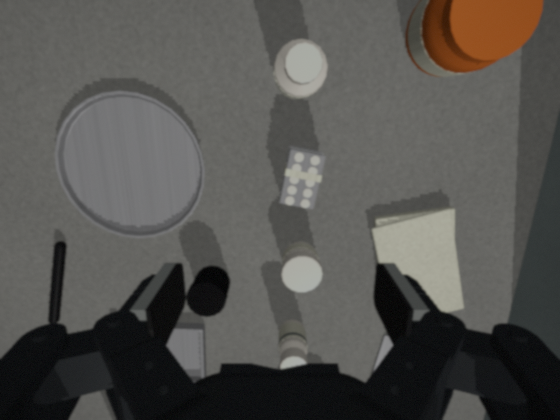

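The wrist view shows the tall bottle at (301,67), the bundle at (302,178), the white jar at (301,272) and the black look-alike at (209,290), which I'll leave alone. The dish is at (130,163). Next I refine the measurements with all three views and make one enlarged crop of the two jars to confirm.

```bash
python3 - <<'E'
from h import *
import pickle
w=pickle.load(open('w1.pkl','rb'));ct,cs=cam('top'),cam('scene')
for n,a,b,c in [('tall',(142.5,171.3),(403.4,154.7),(298.3,72.5)),('pill',(318.9,173.4),(304.3,263),(293,347.7)),('jar',(258,173.2),(342.9,231.1),(298.2,266.9)),('bundle',(201,169.5),(378.5,202.1),(298.9,176.1))]:
    print(n,*[np.round(v,4) for v in tri([(ct,a),(cs,b),(w,c)])], 'top+wrist',np.round(tri([(ct,a),(w,c)])[0],4))
bot.read_camera('wrist')
d=bot.cut_out('wrist','blister_bundle_mid')[0]; print('bundle',rect(w,d['pixels'],.046))
for d in bot.cut_out('wrist','round_tray')[:1]: print('dish',rect(w,d['pixels'],.012))
d=bot.cut_out('wrist','squat_jar_mid')[0]; print('jar',rect(w,d['pixels'],.048))
im=cv2.imread('pics/w1.png')[30:330,170:350]
s=cv2.imread('pics/scene0.png')[115:295,255:435]
cv2.imwrite('pics/crop1.png',np.hstack([cv2.resize(im,(330,550)),cv2.resize(s,(450,550))]))
E
```

```text
tall [0.6357 0.2828 0.0694] [1.1 0.3 1.8] top+wrist [0.6368 0.2844 0.0607]
pill [ 0.6386 -0.0594  0.0411] [3.3 2.6 3.6] top+wrist [ 0.6399 -0.067   0.0271]
jar [0.6418 0.058  0.0272] [0.2 0.4 0.4] top+wrist [0.6423 0.058  0.0265]
bundle [0.6466 0.1754 0.0213] [2.1 1.  4.9] top+wrist [0.6441 0.1756 0.0333]Traceback (most recent call last):
  File "<stdin>", line 7, in <module>
IndexError: list index out of range
```

```bash
python3 - <<'E'
from h import *
import pickle
w=cam('wrist');bot.read_camera('wrist')
for n,z in [('blister_bundle_mid',.046),('round_tray',.012),('squat_jar_mid',.048),('tall_bottle_mid',.1)]:
    for k in range(2):
        r=bot.cut_out('wrist',n)
        if r: print(n,r[0]['score'],np.round(r[0]['extent']),rect(w,r[0]['pixels'],z));break
        bot.read_camera('wrist')
im=cv2.imread('pics/w1.png')[30:330,170:350]
s=cv2.imread('pics/scene0.png')[115:295,255:435]
cv2.imwrite('pics/crop1.png',np.hstack([cv2.resize(im,(330,550)),cv2.resize(s,(450,550))]))
go([.6365,.283,.26],0)
E
```

```text
blister_bundle_mid 0.65 [277. 142. 324. 208.] [642.1 178.1  43.   66.1 -12.2]
round_tray 0.73 [ 54.  86. 206. 235.] [438.  181.2 176.2 177.4  18.3]
squat_jar_mid 0.92 [281. 239. 321. 289.] [6.45e+02 6.94e+01 4.85e+01 6.52e+01 1.00e-01]
tall_bottle_mid 0.79 [272.  35. 324.  97.] [635.7 284.   45.1  47.2   0. ]
linear [-0.1074 -0.0042  0.0173] dr [[0.0, 0.0, 0.0], [0.0, -180.0, -0.0]]
q7 -0.2 t 4.05
```

View pics/crop1.png

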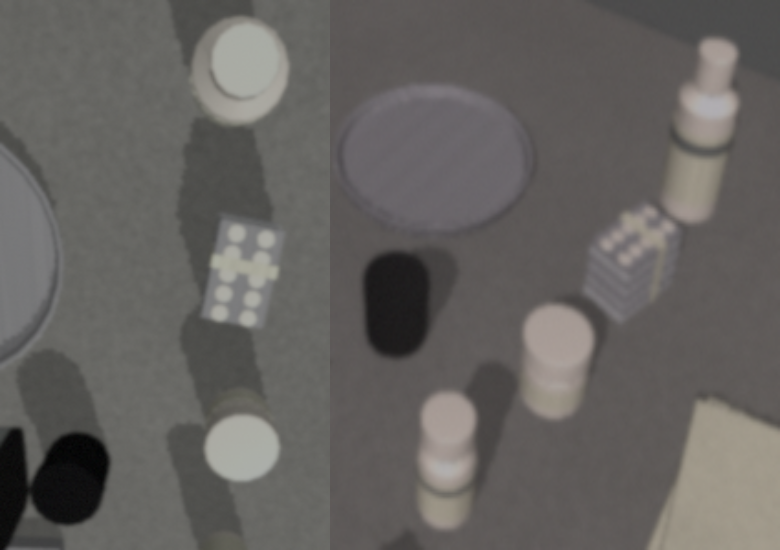

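Crop confirms: the white jar (left crop (242,450), right crop (557,335)) is wider with a white lid, while the black one is the look-alike. The tall bottle's cap is about 30 mm high, so it can be gripped there. I'll take the tall bottle first and put it in the far (-y) compartment.

```bash
python3 -m crank '[{"linear":[-0.107,0,0.017],"dr":[0,0,0],"hand":1},{"linear":[-0.107,0,0.017],"dr":[0,0,0],"hand":1},{"linear":[-0.107,0,0.017],"dr":[0,0,0],"hand":1},{"linear":[-0.107,0,0.017],"dr":[0,0,0],"hand":1},{"linear":[-0.107,0,0.017],"dr":[0,0,0],"hand":1},{"linear":[-0.107,0.09,0.017],"dr":[0,0,0],"hand":1},{"linear":[-0.107,0.09,0.017],"dr":[0,0,0],"hand":1},{"linear":[-0.107,0.09,0.017],"dr":[0,0,0],"hand":1},{"linear":[-0.107,0.09,0.017],"dr":[0,0,0],"hand":1},{"linear":[-0.107,0.09,0.017],"dr":[0,0,0],"hand":1}]' 30
python3 - <<'E'
from h import *
cm=look('wrist',NM[:1],'pics/w2.png')
for z in(.0625,.125): print(np.round(proj(cm,np.array([.6365,.283,z])),1))
go([.6365,.283,.086],0)
E
```

```text
t: 4.88
eef_pos: [0.6371, 0.2816, 0.1674]
tool_rot: [-0.5, 0.5, -0.5, 0.501]
contact_force: [0.6, 1.1, -0.1]
gripper_width: 1.0
tall_bottle_mid [] cut [([244.0, 160.0, 310.0, 254.0], 0.64)]
[279.2 204.3]
[279.4 233.8]
linear [-0.0001  0.0829 -0.0018] dr [[-0.2, -0.0, -0.1], [0.2, 180.0, -0.4]]
q7 -0.31 t 5.03
```

View pics/w2.png

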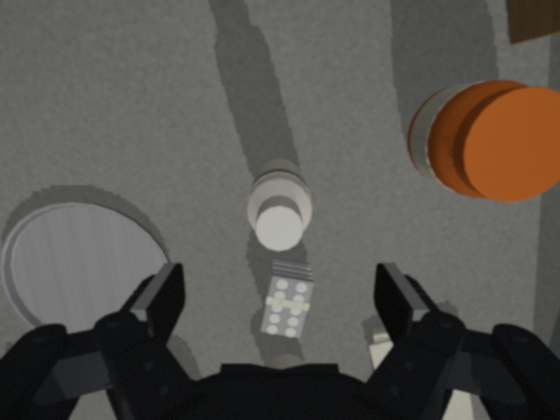

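The cap sits at (279,228), against a predicted (279,234), so I shift about 3 mm toward +y and descend.

```bash
python3 -m crank '[{"linear":[-0.003,0.04,-0.001],"dr":[0,0,0],"hand":1},{"linear":[-0.003,0.083,-0.001],"dr":[0,0,0],"hand":1},{"linear":[-0.003,0.083,-0.001],"dr":[0,0,0],"hand":1},{"linear":[-0.003,0.083,-0.001],"dr":[0,0,0],"hand":1},{"linear":[-0.003,0.083,-0.001],"dr":[0,0,0],"hand":-1},{"linear":[-0.003,0.083,-0.001],"dr":[0,0,0],"hand":-1},{"linear":[-0.003,0.083,-0.001],"dr":[0,0,0],"hand":-1},{"linear":[-0.003,0.083,-0.001],"dr":[0,0,0],"hand":-1},{"linear":[-0.003,0.083,-0.001],"dr":[0,0,0],"hand":-1},{"linear":[-0.003,0.083,-0.001],"dr":[0,0,0],"hand":-1}]' 30
python3 -m crank '[{"linear":[0,0,0],"dr":[0,0,0],"hand":-1},{"linear":[0,0,0],"dr":[0,0,0],"hand":-1},{"linear":[0,0,0],"dr":[0,0,0],"hand":-1},{"linear":[0,0,0],"dr":[0,0,0],"hand":-1},{"linear":[0,-0.03,0],"dr":[0,0,0],"hand":-1},{"linear":[0,-0.06,0],"dr":[0,0,0],"hand":-1},{"linear":[0,-0.1,0],"dr":[0,0,0],"hand":-1},{"linear":[0,-0.1,0],"dr":[0,0,0],"hand":-1},{"linear":[0,-0.1,0],"dr":[0,0,0],"hand":-1}]' 30
python3 - <<'E'
from h import *
cm=look('wrist',NM[:1],'pics/w3.png')
go([.4375,-.2765,.20],-2.2)
E
```

```text
t: 5.87
eef_pos: [0.6369, 0.2861, 0.0859]
tool_rot: [0.501, -0.499, 0.5, -0.5]
contact_force: [-0.8, -0.7, 7.5]
gripper_width: 0.51
t: 6.62
eef_pos: [0.6373, 0.2862, 0.1871]
tool_rot: [0.502, -0.498, 0.499, -0.501]
contact_force: [-0.6, 0.2, -2.5]
gripper_width: 0.511
tall_bottle_mid [] cut [([234.0, 184.0, 324.0, 351.0], 0.59)]
linear [ 0.5618 -0.0173 -0.1972] dr [[0.1, 2.2, 0.0], [0.1, -177.8, -0.2]]
q7 -0.32 t 6.77
```

View pics/w3.png

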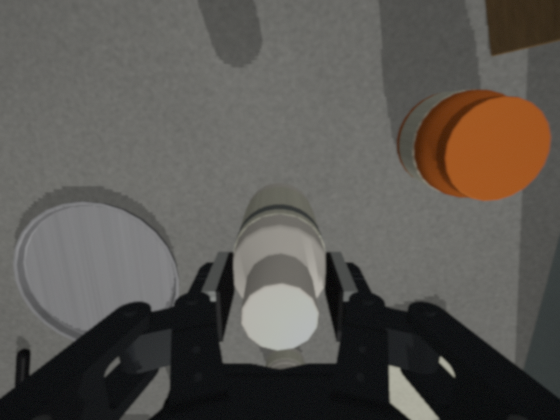

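The fingers close at about 43 mm, on the shoulder below the cap, which is insecure. I'll set it back down and regrip lower on the body.

```bash
python3 -m crank '[{"linear":[0,0.03,0],"dr":[0,0,0],"hand":-1},{"linear":[0,0.06,0],"dr":[0,0,0],"hand":-1},{"linear":[0,0.085,0],"dr":[0,0,0],"hand":-1},{"linear":[0,0.1,0],"dr":[0,0,0],"hand":-1},{"linear":[0,0.1,0],"dr":[0,0,0],"hand":-1},{"linear":[0,0.1,0],"dr":[0,0,0],"hand":0.6},{"linear":[0,0.1,0],"dr":[0,0,0],"hand":0.6},{"linear":[0,0.1,0],"dr":[0,0,0],"hand":0.6},{"linear":[0,0.11,0],"dr":[0,0,0],"hand":0.6},{"linear":[0,0.127,0],"dr":[0,0,0],"hand":0.6}]' 40
python3 -m crank '[{"linear":[0,0,0],"dr":[0,0,0],"hand":0.6},{"linear":[0,0,0],"dr":[0,0,0],"hand":-1},{"linear":[0,0,0],"dr":[0,0,0],"hand":-1},{"linear":[0,0,0],"dr":[0,0,0],"hand":-1},{"linear":[0,0,0],"dr":[0,0,0],"hand":-1},{"linear":[0,0,0],"dr":[0,0,0],"hand":-1},{"linear":[0,0,0],"dr":[0,0,0],"hand":-1}]' 40
python3 - <<'E'
from h import *
print(np.round(bot.get_obs()['contact_force'],1))
cm=look('wrist',NM[:1],'pics/w4.png')
E
```

```text
t: 7.6
eef_pos: [0.6361, 0.2862, 0.0565]
tool_rot: [0.501, -0.499, 0.5, -0.5]
contact_force: [-0.5, 0.2, 0.0]
gripper_width: 0.802
t: 8.18
eef_pos: [0.6352, 0.2855, 0.0559]
tool_rot: [0.5, -0.5, 0.5, -0.5]
contact_force: [-0.7, 0.5, -0.7]
gripper_width: 0.555
[-0.7  0.5 -0.7]
tall_bottle_mid [] cut [([219.0, 194.0, 339.0, 370.0], 0.84), ([0.0, 255.0, 126.0, 418.0], 0.35)]
```

View pics/w4.png

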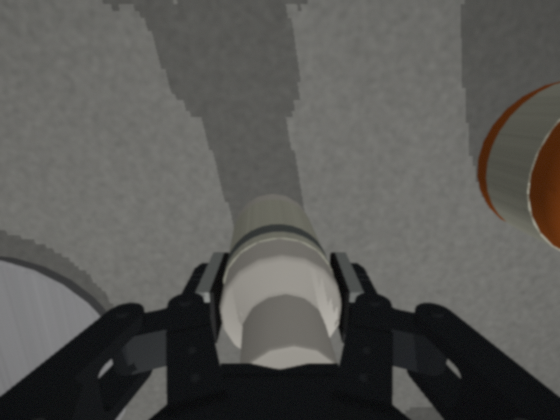

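The grip now holds the body at 47 mm. I lift and carry it.

```bash
python3 -m crank '[{"linear":[0,-0.03,0],"dr":[0,0,0],"hand":-1},{"linear":[0,-0.07,0],"dr":[0,0,0],"hand":-1},{"linear":[0,-0.11,0],"dr":[0,0,0],"hand":-1},{"linear":[0.03,-0.12,-0.01],"dr":[0,0,0],"hand":-1},{"linear":[0.065,-0.12,-0.024],"dr":[0,0,0],"hand":-1},{"linear":[0.1,-0.12,-0.037],"dr":[0,0,0],"hand":-1},{"linear":[0.135,-0.12,-0.05],"dr":[0,0,0],"hand":-1},{"linear":[0.17,-0.12,-0.063],"dr":[0,0,0],"hand":-1},{"linear":[0.205,-0.12,-0.075],"dr":[0,0,0],"hand":-1},{"linear":[0.24,-0.12,-0.088],"dr":[0,0,0],"hand":-1}]' 40
python3 - <<'E'
from h import *
go([.4375,-.2765,.18],-2.2)
E
```

```text
t: 9.17
eef_pos: [0.5466, 0.0439, 0.1762]
tool_rot: [0.5, -0.5, 0.5, -0.5]
contact_force: [0.6, 0.5, -0.9]
gripper_width: 0.558
linear [ 0.3204 -0.004  -0.1093] dr [[-0.0, 2.2, -0.0], [-0.0, -177.8, 0.1]]
q7 -0.01 t 9.17
```

```bash
python3 -m crank '[{"linear":[0.035,0,-0.012],"dr":[0,2.2,0],"hand":-1},{"linear":[0.07,0,-0.024],"dr":[0,2.2,0],"hand":-1},{"linear":[0.105,0,-0.036],"dr":[0,2.2,0],"hand":-1},{"linear":[0.14,0,-0.048],"dr":[0,2.2,0],"hand":-1},{"linear":[0.175,0,-0.06],"dr":[0,2.2,0],"hand":-1},{"linear":[0.21,0,-0.072],"dr":[0,2.2,0],"hand":-1},{"linear":[0.245,0,-0.084],"dr":[0,2.2,0],"hand":-1},{"linear":[0.28,0,-0.096],"dr":[0,2.2,0],"hand":-1},{"linear":[0.305,0,-0.105],"dr":[0,2.2,0],"hand":-1},{"linear":[0.32,0,-0.109],"dr":[0,2.2,0],"hand":-1}]' 40
python3 - <<'E'
from h import *
cm=look('wrist',['long_tray'],'pics/w5.png')
T=np.array([.441,-.1845,0]);a=np.radians(-2.2)
P=lambda x,y,z:T+np.array([x*np.cos(a)-y*np.sin(a),x*np.sin(a)+y*np.cos(a),z])
im=cv2.imread('pics/w5.png')
for x in(-.065,.065):
  for y in (-.14,-.046,.046,.14): cv2.circle(im,tuple(int(v) for v in proj(cm,P(x,y,.014))),3,(0,0,255),1)
cv2.imwrite('pics/w5.png',im)
go([.4375,-.2765,.061],-2.2)
E
```

```text
t: 10.0
eef_pos: [0.4363, -0.2783, 0.1764]
tool_rot: [-0.489, 0.489, -0.51, 0.511]
contact_force: [-0.2, -0.3, -1.7]
gripper_width: 0.554
long_tray [([277.4, 81.1], 0.8)] cut [([197.0, 0.0, 357.0, 234.0], 0.56)]
linear [ 0.0006  0.1151 -0.0003] dr [[-0.0, -0.2, 0.0], [-0.0, 179.8, -0.0]]
q7 0.62 t 10.15
```

View pics/w5.png

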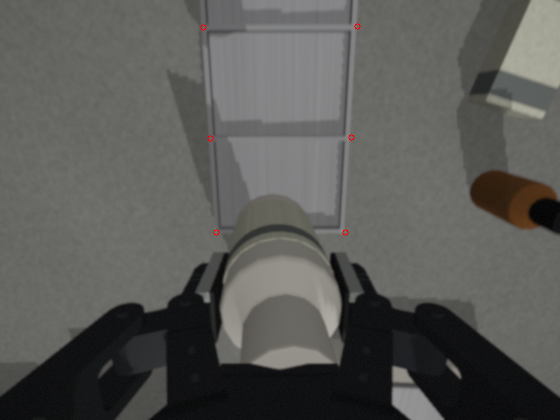

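The projected tray corners (red) match the real tray corners within 2 px, and the bottle hangs over the -y compartment. I lower, release and rise.

```bash
python3 -m crank '[{"linear":[0,0.035,0],"dr":[0,0,0],"hand":-1},{"linear":[0,0.07,0],"dr":[0,0,0],"hand":-1},{"linear":[0,0.095,0],"dr":[0,0,0],"hand":-1},{"linear":[0,0.106,0],"dr":[0,0,0],"hand":-1},{"linear":[0,0.112,0],"dr":[0,0,0],"hand":-1},{"linear":[0,0.115,0],"dr":[0,0,0],"hand":-1},{"linear":[0,0.115,0],"dr":[0,0,0],"hand":-1},{"linear":[0,0.115,0],"dr":[0,0,0],"hand":-1}]' 40
python3 -m crank '[{"linear":[0,0,0],"dr":[0,0,0],"hand":-0.1},{"linear":[0,0,0],"dr":[0,0,0],"hand":0.7},{"linear":[0,0,0],"dr":[0,0,0],"hand":0.7},{"linear":[0,0,0],"dr":[0,0,0],"hand":0.7},{"linear":[0,-0.03,0],"dr":[0,0,0],"hand":0.7},{"linear":[0,-0.07,0],"dr":[0,0,0],"hand":0.7},{"linear":[0,-0.11,0],"dr":[0,0,0],"hand":1},{"linear":[0,-0.14,0],"dr":[0,0,0],"hand":1},{"linear":[0,-0.14,0],"dr":[0,0,0],"hand":1}]' 40
python3 - <<'E'
from h import *
go([.640,-.063,.20],0)
go([.640,0.0,.20],0)
go([.651,-.12,.20],-18)
E
```

```text
t: 10.82
eef_pos: [0.4395, -0.2748, 0.0621]
tool_rot: [-0.491, 0.49, -0.509, 0.51]
contact_force: [-0.6, -0.1, -0.0]
gripper_width: 0.562
t: 11.57
eef_pos: [0.4415, -0.2768, 0.207]
tool_rot: [-0.492, 0.488, -0.506, 0.513]
contact_force: [1.2, -2.1, 0.5]
gripper_width: 1.0
linear [-0.2214  0.0083  0.19  ] dr [[-0.6, -2.2, 0.2], [-0.3, 177.8, -0.9]]
q7 0.6 t 11.57
linear [-0.2843  0.0081  0.1875] dr [[-0.6, -2.2, 0.2], [-0.3, 177.8, -0.9]]
q7 0.6 t 11.57
linear [-0.1648  0.0086  0.2032] dr [[-0.6, 15.8, 0.1], [0.1, -164.2, 0.9]]
q7 0.6 t 11.57
```

```bash
python3 -m crank '[{"linear":[-0.185,0.01,0.19],"dr":[0,-2.2,0],"hand":1},{"linear":[-0.185,0.01,0.19],"dr":[0,-2.2,0],"hand":1},{"linear":[-0.185,0.01,0.19],"dr":[0,-2.2,0],"hand":1},{"linear":[-0.185,0.01,0.19],"dr":[0,-2.2,0],"hand":1},{"linear":[-0.185,0.01,0.19],"dr":[0,-2.2,0],"hand":1},{"linear":[-0.185,0.01,0.19],"dr":[0,-2.2,0],"hand":1},{"linear":[-0.185,0.01,0.19],"dr":[0,-2.2,0],"hand":1},{"linear":[-0.185,0.01,0.19],"dr":[0,-2.2,0],"hand":1},{"linear":[-0.185,0.01,0.19],"dr":[0,-2.2,0],"hand":1},{"linear":[-0.185,0.01,0.19],"dr":[0,-2.2,0],"hand":1}]' 40
python3 - <<'E'
from h import *
import pickle
w=look('wrist',['pill_bottle_mid','carton_mid'],'pics/w6.png');ct,cs=cam('top'),cam('scene')
for n,X in dict(pill=[.64,-.063,.036],pilltop=[.64,-.063,.072],carton=[.651,-.173,.015]).items(): print(n,np.round(proj(w,np.array(X)),1))
bot.read_camera('wrist')
for d in bot.cut_out('wrist','carton_mid')[:2]: print('carton',d['score'],rect(w,d['pixels'],.03))
# the tray from above after first placement
r=bot.read_camera('top');cv2.imwrite('pics/top1.png',r);print([(d['xy'],d['score']) for d in bot.place_of('top','tall_bottle_mid')])
go([.640,-.063,.12],0)
E
```

```text
t: 12.4
eef_pos: [0.6343, -0.0985, 0.1907]
tool_rot: [0.499, -0.5, 0.5, -0.5]
contact_force: [-0.6, -1.2, 0.4]
gripper_width: 1.003
pill_bottle_mid [([283.0, 145.6], 0.64)] cut [([264.0, 123.0, 307.0, 169.0], 0.67)]
carton_mid [([297.1, 253.3], 0.62)] cut [([260.0, 205.0, 334.0, 298.0], 0.69)]
pill [286.4 152.7]
pilltop [287.3 158.9]
carton [295.6 252.5]
carton 0.56 [ 651.8 -168.4   58.7   94.   -17.7]
[]
linear [-0.0341  0.071   0.0048] dr [[-0.0, -0.0, -0.0], [0.0, 180.0, -0.0]]
q7 0.29 t 12.85
```

View pics/w6.png

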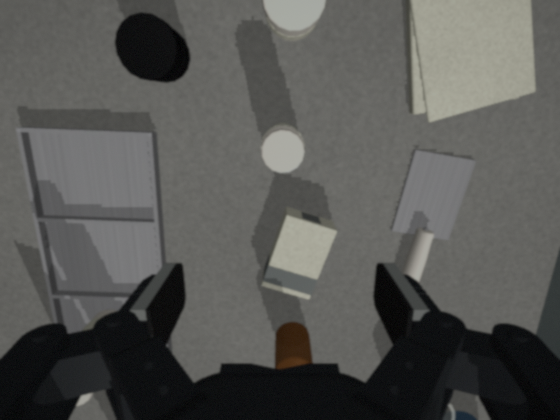

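The pill cap is at (283,150), predicted (287,159). The carton's top corners are about (289,210), (337,227), (311,298), (263,289). I back-project both.

```bash
python3 - <<'E'
from h import *
w=cam('wrist')
print(np.round(onplane(w,[(283,150)],.072),4))
bot.read_camera('wrist')
r=bot.cut_out('wrist','pill_bottle_mid')
if r: print(np.round(r[0]['extent']),rect(w,r[0]['pixels'],.072))
c=onplane(w,[(289,210),(337,227),(311,298),(263,289)],.03);print(np.round(c,3),c.mean(0),np.degrees(np.arctan2(*(c[1]-c[0])[[1,0]])),np.degrees(np.arctan2(*(c[2]-c[3])[[1,0]])),np.linalg.norm(c[1]-c[0]),np.linalg.norm(c[2]-c[1]))
go([.637,-.056,.12],0)
E
```

```text
[[ 0.6375 -0.0544  0.072 ]]
[263. 126. 303. 174.] [636.7 -54.4  32.3  37.5   0. ]
[[ 0.644 -0.119  0.03 ]
 [ 0.692 -0.136  0.03 ]
 [ 0.669 -0.218  0.03 ]
 [ 0.617 -0.207  0.03 ]] [ 0.65562634 -0.17002393  0.03      ] -20.34456879311673 -12.06799760522974 0.0514525602000611 0.08493704089279719
linear [-0.0409  0.0709  0.0017] dr [[-0.0, 0.0, -0.0], [-0.0, -180.0, 0.0]]
q7 0.29 t 12.95
```

```bash
python3 -m crank '[{"linear":[-0.042,0,0.002],"dr":[0,0,0],"hand":1},{"linear":[-0.042,0.0,0.002],"dr":[0,0,0],"hand":1},{"linear":[-0.042,0.04,0.002],"dr":[0,0,0],"hand":1},{"linear":[-0.042,0.08,0.002],"dr":[0,0,0],"hand":1},{"linear":[-0.042,0.12,0.002],"dr":[0,0,0],"hand":0.7},{"linear":[-0.042,0.15,0.002],"dr":[0,0,0],"hand":0.7},{"linear":[-0.042,0.17,0.002],"dr":[0,0,0],"hand":0.7},{"linear":[-0.042,0.179,0.002],"dr":[0,0,0],"hand":0.7},{"linear":[-0.042,0.179,0.002],"dr":[0,0,0],"hand":0.7},{"linear":[-0.042,0.179,0.002],"dr":[0,0,0],"hand":0.7}]' 40
python3 -m crank '[{"linear":[0,0,0],"dr":[0,0,0],"hand":-1},{"linear":[0,0,0],"dr":[0,0,0],"hand":-1},{"linear":[0,0,0],"dr":[0,0,0],"hand":-1},{"linear":[0,0,0],"dr":[0,0,0],"hand":-1},{"linear":[0,0,0],"dr":[0,0,0],"hand":-1},{"linear":[0,0,0],"dr":[0,0,0],"hand":-1},{"linear":[0,0,0],"dr":[0,0,0],"hand":-1}]' 40
python3 - <<'E'
from h import *
go([.441,-.1845,.10],-2.2)
E
```

```text
t: 13.78
eef_pos: [0.6379, -0.055, 0.0125]
tool_rot: [0.5, -0.5, 0.5, -0.5]
contact_force: [-0.1, -0.4, -0.1]
gripper_width: 0.848
t: 14.37
eef_pos: [0.6384, -0.0548, 0.0137]
tool_rot: [0.501, -0.499, 0.499, -0.5]
contact_force: [-1.2, 0.6, 6.6]
gripper_width: 0.428
linear [ 0.1295 -0.0868 -0.1972] dr [[-0.1, 2.2, -0.0], [-0.0, -177.8, 0.2]]
q7 0.32 t 14.37
```

```bash
python3 -m crank '[{"linear":[0,-0.03,0],"dr":[0,0,0],"hand":-1},{"linear":[0,-0.07,0],"dr":[0,0,0],"hand":-1},{"linear":[0.01,-0.1,-0.02],"dr":[0,2.2,0],"hand":-1},{"linear":[0.03,-0.1,-0.05],"dr":[0,2.2,0],"hand":-1},{"linear":[0.05,-0.1,-0.08],"dr":[0,2.2,0],"hand":-1},{"linear":[0.07,-0.1,-0.11],"dr":[0,2.2,0],"hand":-1},{"linear":[0.09,-0.1,-0.14],"dr":[0,2.2,0],"hand":-1},{"linear":[0.11,-0.1,-0.17],"dr":[0,2.2,0],"hand":-1},{"linear":[0.13,-0.1,-0.197],"dr":[0,2.2,0],"hand":-1},{"linear":[0.13,-0.1,-0.197],"dr":[0,2.2,0],"hand":-1}]' 40
python3 - <<'E'
from h import *
go([.441,-.1845,.018],-2.2)
E
```

```text
t: 15.2
eef_pos: [0.4341, -0.1889, 0.1124]
tool_rot: [0.488, -0.489, 0.512, -0.511]
contact_force: [0.1, 0.4, -1.6]
gripper_width: 0.429
linear [-0.0047  0.0943  0.0069] dr [[0.1, -0.5, -0.0], [0.0, 179.5, 0.2]]
q7 0.5 t 15.2
```

```bash
python3 -m crank '[{"linear":[0,0.03,0],"dr":[0,0,0],"hand":-1},{"linear":[0,0.06,0],"dr":[0,0,0],"hand":-1},{"linear":[0,0.08,0],"dr":[0,0,0],"hand":-1},{"linear":[0,0.088,0],"dr":[0,0,0],"hand":-1},{"linear":[0,0.093,0],"dr":[0,0,0],"hand":-1},{"linear":[0,0.095,0],"dr":[0,0,0],"hand":-1},{"linear":[0,0.095,0],"dr":[0,0,0],"hand":-1},{"linear":[0,0.095,0],"dr":[0,0,0],"hand":-1}]' 40
python3 -m crank '[{"linear":[0,0,0],"dr":[0,0,0],"hand":-0.1},{"linear":[0,0,0],"dr":[0,0,0],"hand":0.5},{"linear":[0,0,0],"dr":[0,0,0],"hand":0.5},{"linear":[0,0,0],"dr":[0,0,0],"hand":0.5},{"linear":[0,-0.03,0],"dr":[0,0,0],"hand":0.5},{"linear":[0,-0.07,0],"dr":[0,0,0],"hand":0.5},{"linear":[0,-0.11,0],"dr":[0,0,0],"hand":1},{"linear":[0,-0.15,0],"dr":[0,0,0],"hand":1},{"linear":[0,-0.18,0],"dr":[0,0,0],"hand":1},{"linear":[0,-0.18,0],"dr":[0,0,0],"hand":1}]' 40
python3 - <<'E'
from h import *
go([.643,.13,.20],-12)
E
```

```text
t: 15.87
eef_pos: [0.4415, -0.1853, 0.0181]
tool_rot: [-0.491, 0.49, -0.509, 0.51]
contact_force: [-1.0, -0.4, 0.0]
gripper_width: 0.429
t: 16.7
eef_pos: [0.4437, -0.1864, 0.2026]
tool_rot: [-0.493, 0.488, -0.507, 0.512]
contact_force: [1.4, -0.3, -0.1]
gripper_width: 1.001
linear [-0.3238  0.0043  0.1869] dr [[-0.6, 9.8, -0.0], [-0.0, -170.2, 0.9]]
q7 0.39 t 16.7
```

```bash
python3 -m crank '[{"linear":[-0.32,0.004,0.187],"dr":[0,9.8,0],"hand":1},{"linear":[-0.32,0.004,0.187],"dr":[0,9.8,0],"hand":1},{"linear":[-0.32,0.004,0.187],"dr":[0,9.8,0],"hand":1},{"linear":[-0.32,0.004,0.187],"dr":[0,9.8,0],"hand":1},{"linear":[-0.32,0.004,0.187],"dr":[0,9.8,0],"hand":1},{"linear":[-0.32,0.004,0.187],"dr":[0,9.8,0],"hand":1},{"linear":[-0.32,0.004,0.187],"dr":[0,9.8,0],"hand":1},{"linear":[-0.32,0.004,0.187],"dr":[0,9.8,0],"hand":1},{"linear":[-0.32,0.004,0.187],"dr":[0,9.8,0],"hand":1},{"linear":[-0.32,0.004,0.187],"dr":[0,9.8,0],"hand":1}]' 40
python3 -m crank '[{"linear":[0,0,0],"dr":[0,0,0],"hand":1},{"linear":[0,0,0],"dr":[0,0,0],"hand":1},{"linear":[0,0,0],"dr":[0,0,0],"hand":1}]'
python3 - <<'E'
from h import *
w=look('wrist',['blister_bundle_mid','squat_jar_mid'],'pics/w7.png')
for n in ['blister_bundle_mid','squat_jar_mid']:
  bot.read_camera('wrist')
  for d in bot.cut_out('wrist',n)[:2]: print(n,d['score'],np.round(d['extent']),rect(w,d['pixels'],.047))
a=cv2.imread('pics/w7.png');b=bot.read_camera('scene')
cv2.imwrite('pics/c7.png',np.hstack([cv2.resize(a,(400,300)),cv2.resize(b[150:400,60:393],(400,300))]))
go([.643,.176,.10],-12)
E
```

```text
t: 17.53
eef_pos: [0.6416, 0.1384, 0.1914]
tool_rot: [0.449, -0.447, 0.548, -0.546]
contact_force: [-1.0, 2.2, -0.1]
gripper_width: 1.003
t: 17.78
eef_pos: [0.6389, 0.1258, 0.1927]
tool_rot: [-0.444, 0.445, -0.55, 0.55]
contact_force: [-0.4, -0.6, 0.7]
gripper_width: 0.999
blister_bundle_mid [([272.2, 138.3], 0.6)] cut []
squat_jar_mid [([298.5, 247.0], 0.84), ([199.8, 292.7], 0.81)] cut [([179.0, 265.0, 224.0, 331.0], 0.96), ([276.0, 220.0, 327.0, 277.0], 0.91)]
blister_bundle_mid 0.85 [251. 103. 298. 177.] [642.6 174.6  40.1  61.9 -11.2]
squat_jar_mid 0.94 [177. 266. 224. 330.] [536.4  31.1  41.   74.8 -25.3]
squat_jar_mid 0.65 [276. 220. 326. 277.] [643.8  65.5  48.1  63.5   5.8]
linear [-0.048   0.093  -0.0065] dr [[-0.0, 0.0, -0.0], [-0.0, -180.0, 0.0]]
q7 -0.27 t 18.28
```

View pics/c7.png

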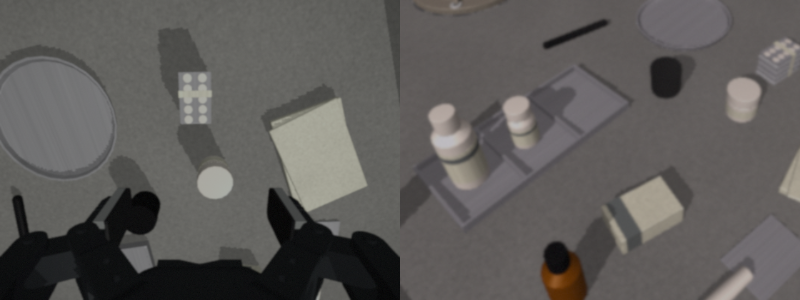

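Left: the bundle at (195,98 in this half-scale view) is aligned with the jaws. Right: the tall and pill bottles both stand upright in their compartments. I grasp the bundle.

```bash
python3 -m crank '[{"linear":[-0.0465,0,-0.006],"dr":[0,-0.5,0],"hand":1},{"linear":[-0.0465,0.03,-0.006],"dr":[0,-0.5,0],"hand":1},{"linear":[-0.0465,0.07,-0.006],"dr":[0,-0.5,0],"hand":1},{"linear":[-0.0465,0.11,-0.006],"dr":[0,-0.5,0],"hand":0.8},{"linear":[-0.0465,0.145,-0.006],"dr":[0,-0.5,0],"hand":0.8},{"linear":[-0.0465,0.17,-0.006],"dr":[0,-0.5,0],"hand":0.8},{"linear":[-0.0465,0.182,-0.006],"dr":[0,-0.5,0],"hand":0.8},{"linear":[-0.0465,0.187,-0.006],"dr":[0,-0.5,0],"hand":0.8},{"linear":[-0.0465,0.187,-0.006],"dr":[0,-0.5,0],"hand":0.8},{"linear":[-0.0465,0.187,-0.006],"dr":[0,-0.5,0],"hand":0.8}]' 40
python3 -m crank '[{"linear":[0,0,0],"dr":[0,0,0],"hand":-1},{"linear":[0,0,0],"dr":[0,0,0],"hand":-1},{"linear":[0,0,0],"dr":[0,0,0],"hand":-1},{"linear":[0,0,0],"dr":[0,0,0],"hand":-1},{"linear":[0,0,0],"dr":[0,0,0],"hand":-1},{"linear":[0,0,0],"dr":[0,0,0],"hand":-1},{"linear":[0,0,0],"dr":[0,0,0],"hand":-1}]' 40
python3 - <<'E'
from h import *
go([.4445,-.0926,.12],-2.2)
E
```

```text
t: 19.12
eef_pos: [0.6445, 0.1746, 0.0074]
tool_rot: [-0.448, 0.447, -0.547, 0.548]
contact_force: [-0.0, 0.4, 0.3]
gripper_width: 0.897
t: 19.7
eef_pos: [0.6441, 0.1748, 0.0074]
tool_rot: [-0.448, 0.447, -0.547, 0.548]
contact_force: [-1.3, 0.7, 6.7]
gripper_width: 0.463
linear [ 0.3016 -0.1133 -0.1423] dr [[-0.1, -9.3, -0.1], [0.1, 170.7, -0.2]]
q7 -0.24 t 19.7
```

```bash
python3 -m crank '[{"linear":[0,-0.03,0],"dr":[0,0,0],"hand":-1},{"linear":[0,-0.07,0],"dr":[0,0,0],"hand":-1},{"linear":[0.03,-0.105,-0.015],"dr":[0,-2,0],"hand":-1},{"linear":[0.065,-0.113,-0.03],"dr":[0,-4,0],"hand":-1},{"linear":[0.1,-0.113,-0.047],"dr":[0,-6,0],"hand":-1},{"linear":[0.135,-0.113,-0.064],"dr":[0,-8,0],"hand":-1},{"linear":[0.17,-0.113,-0.08],"dr":[0,-9.3,0],"hand":-1},{"linear":[0.205,-0.113,-0.097],"dr":[0,-9.3,0],"hand":-1},{"linear":[0.24,-0.113,-0.113],"dr":[0,-9.3,0],"hand":-1},{"linear":[0.275,-0.113,-0.13],"dr":[0,-9.3,0],"hand":-1}]' 40
python3 -m crank '[{"linear":[0.015,0,-0.006],"dr":[0,0,0],"hand":-1},{"linear":[0.026,0,-0.012],"dr":[0,0,0],"hand":-1},{"linear":[0.026,0,-0.012],"dr":[0,0,0],"hand":-1},{"linear":[0.026,0,-0.012],"dr":[0,0,0],"hand":-1},{"linear":[0.026,0,-0.012],"dr":[0,0,0],"hand":-1}]' 40
python3 - <<'E'
from h import *
go([.4445,-.0926,.0118],-2.2)
E
```

```text
t: 20.53
eef_pos: [0.4599, -0.0704, 0.1193]
tool_rot: [-0.491, 0.49, -0.509, 0.51]
contact_force: [0.2, -1.3, -1.3]
gripper_width: 0.462
t: 20.95
eef_pos: [0.4494, -0.0933, 0.119]
tool_rot: [-0.491, 0.491, -0.509, 0.509]
contact_force: [0.1, -0.0, -0.3]
gripper_width: 0.463
linear [-0.0005  0.1072 -0.005 ] dr [[-0.1, 0.1, -0.0], [-0.0, -179.9, 0.1]]
q7 0.25 t 20.95
```

```bash
python3 -m crank '[{"linear":[0,0.03,-0.005],"dr":[0,0,0],"hand":-1},{"linear":[0,0.065,-0.005],"dr":[0,0,0],"hand":-1},{"linear":[0,0.09,-0.005],"dr":[0,0,0],"hand":-1},{"linear":[0,0.1,-0.005],"dr":[0,0,0],"hand":-1},{"linear":[0,0.105,-0.005],"dr":[0,0,0],"hand":-1},{"linear":[0,0.107,-0.005],"dr":[0,0,0],"hand":-1},{"linear":[0,0.107,-0.005],"dr":[0,0,0],"hand":-1},{"linear":[0,0.107,-0.005],"dr":[0,0,0],"hand":-1}]' 40
python3 -m crank '[{"linear":[0,0,0],"dr":[0,0,0],"hand":0},{"linear":[0,0,0],"dr":[0,0,0],"hand":0.4},{"linear":[0,0,0],"dr":[0,0,0],"hand":0.4},{"linear":[0,0,0],"dr":[0,0,0],"hand":0.4},{"linear":[0,-0.03,0],"dr":[0,0,0],"hand":0.4},{"linear":[0,-0.07,0],"dr":[0,0,0],"hand":0.4},{"linear":[0,-0.11,0],"dr":[0,0,0],"hand":1},{"linear":[0,-0.15,0],"dr":[0,0,0],"hand":1},{"linear":[0,-0.18,0],"dr":[0,0,0],"hand":1},{"linear":[0,-0.18,0],"dr":[0,0,0],"hand":1}]' 40
python3 - <<'E'
from h import *
go([.655,-.135,.20],-17)
E
```

```text
t: 21.62
eef_pos: [0.4443, -0.0944, 0.0129]
tool_rot: [-0.491, 0.49, -0.509, 0.51]
contact_force: [-0.1, -0.1, -0.1]
gripper_width: 0.465
t: 22.45
eef_pos: [0.4466, -0.0952, 0.1976]
tool_rot: [-0.493, 0.487, -0.507, 0.512]
contact_force: [0.5, 0.3, -0.1]
gripper_width: 0.997
linear [ 0.0318 -0.0003  0.2098] dr [[-0.6, 14.8, -0.2], [-0.2, -165.2, 0.8]]
q7 0.16 t 22.45
```

```bash
python3 -m crank '[{"linear":[0.105,0,0.205],"dr":[0,14.8,0],"hand":1},{"linear":[0.105,0,0.205],"dr":[0,14.8,0],"hand":1},{"linear":[0.105,0,0.205],"dr":[0,14.8,0],"hand":1},{"linear":[0.105,0,0.205],"dr":[0,14.8,0],"hand":1},{"linear":[0.105,0,0.205],"dr":[0,14.8,0],"hand":1},{"linear":[0.105,0,0.205],"dr":[0,14.8,0],"hand":1},{"linear":[0.105,0,0.205],"dr":[0,14.8,0],"hand":1},{"linear":[0.105,0,0.205],"dr":[0,14.8,0],"hand":1},{"linear":[0.105,0,0.205],"dr":[0,14.8,0],"hand":1}]' 40
python3 - <<'E'
from h import *
w=look('wrist',['carton_mid'],'pics/w8.png')
bot.read_camera('wrist'); w=cam('wrist')
for d in bot.cut_out('wrist','carton_mid')[:2]: print(d['score'],np.round(d['extent']),rect(w,d['pixels'],.03))
go([.654,-.170,.002],-17)
E
```

```text
t: 23.2
eef_pos: [0.6429, -0.2069, 0.1912]
tool_rot: [0.42, -0.421, 0.569, -0.568]
contact_force: [1.1, 0.7, 0.4]
gripper_width: 1.001
carton_mid [([276.7, 150.2], 0.62)] cut [([250.0, 104.0, 311.0, 197.0], 0.77)]
0.97 [250. 104. 312. 197.] [ 653.6 -172.8   53.5   84.2  -18.3]
linear [-0.0378  0.1902 -0.0006] dr [[0.0, 0.1, -0.0], [-0.1, -179.9, -0.0]]
q7 0.2 t 23.45
```

View pics/w8.png

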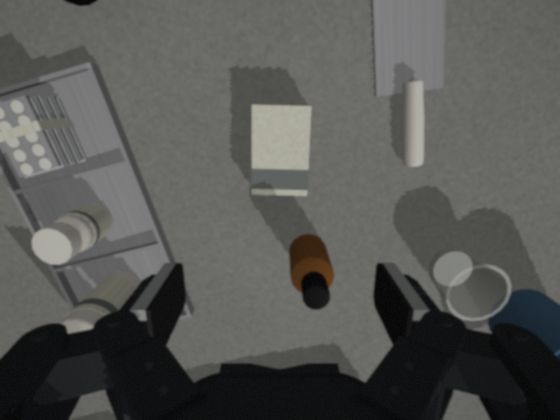

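The carton mask fits 53.5×84.2 mm at (0.6536,-0.1728), yaw -18.3°, matching the stated size. The amber bottle, at (313,270), is clear by more than 100 mm. I grasp the carton.

```bash
python3 -m crank '[{"linear":[-0.035,0,-0.001],"dr":[0,1.3,0],"hand":1},{"linear":[-0.035,0.03,-0.001],"dr":[0,1.3,0],"hand":1},{"linear":[-0.035,0.07,-0.001],"dr":[0,1.3,0],"hand":1},{"linear":[-0.035,0.11,-0.001],"dr":[0,1.3,0],"hand":1},{"linear":[-0.035,0.145,-0.001],"dr":[0,1.3,0],"hand":1},{"linear":[-0.035,0.17,-0.001],"dr":[0,1.3,0],"hand":1},{"linear":[-0.035,0.183,-0.001],"dr":[0,1.3,0],"hand":1},{"linear":[-0.035,0.19,-0.001],"dr":[0,1.3,0],"hand":1},{"linear":[-0.035,0.19,-0.001],"dr":[0,1.3,0],"hand":1},{"linear":[-0.035,0.19,-0.001],"dr":[0,1.3,0],"hand":1}]' 40
python3 -m crank '[{"linear":[0,0,0],"dr":[0,0,0],"hand":-1},{"linear":[0,0,0],"dr":[0,0,0],"hand":-1},{"linear":[0,0,0],"dr":[0,0,0],"hand":-1},{"linear":[0,0,0],"dr":[0,0,0],"hand":-1},{"linear":[0,0,0],"dr":[0,0,0],"hand":-1},{"linear":[0,0,0],"dr":[0,0,0],"hand":-1},{"linear":[0,0,0],"dr":[0,0,0],"hand":-1}]' 40
python3 - <<'E'
from h import *
go([.439,.178,.13],0)
E
```

```text
t: 24.28
eef_pos: [0.6542, -0.1738, 0.0034]
tool_rot: [-0.415, 0.414, -0.573, 0.574]
contact_force: [0.2, 0.5, -0.2]
gripper_width: 0.999
t: 24.87
eef_pos: [0.6543, -0.1737, 0.0036]
tool_rot: [-0.415, 0.414, -0.573, 0.574]
contact_force: [0.4, -0.4, 6.3]
gripper_width: 0.62
linear [-0.2665 -0.127  -0.3145] dr [[-0.1, -18.3, -0.0], [0.0, 161.7, -0.2]]
q7 0.23 t 24.87
```

```bash
python3 -m crank '[{"linear":[0,-0.03,0],"dr":[0,0,0],"hand":-1},{"linear":[0,-0.07,0],"dr":[0,0,0],"hand":-1},{"linear":[0,-0.11,0],"dr":[0,0,0],"hand":-1},{"linear":[-0.025,-0.127,-0.03],"dr":[0,-3,0],"hand":-1},{"linear":[-0.05,-0.127,-0.058],"dr":[0,-6,0],"hand":-1},{"linear":[-0.073,-0.127,-0.086],"dr":[0,-9,0],"hand":-1},{"linear":[-0.097,-0.127,-0.114],"dr":[0,-12,0],"hand":-1},{"linear":[-0.12,-0.127,-0.142],"dr":[0,-15,0],"hand":-1},{"linear":[-0.144,-0.127,-0.17],"dr":[0,-18.3,0],"hand":-1},{"linear":[-0.168,-0.127,-0.198],"dr":[0,-18.3,0],"hand":-1}]' 40
python3 - <<'E'
from h import *
go([.4385,.179,.13],0)
E
```

```text
t: 25.7
eef_pos: [0.5168, 0.0494, 0.1294]
tool_rot: [0.501, -0.5, 0.499, -0.499]
contact_force: [-0.4, 0.9, -1.0]
gripper_width: 0.624
linear [-0.1299 -0.0006 -0.0779] dr [[-0.0, 0.2, -0.0], [-0.1, -179.8, 0.1]]
q7 0.03 t 25.7
```

```bash
python3 -m crank '[{"linear":[-0.03,0,-0.018],"dr":[0,0,0],"hand":-1},{"linear":[-0.06,0,-0.036],"dr":[0,0,0],"hand":-1},{"linear":[-0.09,0,-0.054],"dr":[0,0,0],"hand":-1},{"linear":[-0.115,0,-0.069],"dr":[0,0,0],"hand":-1},{"linear":[-0.131,0,-0.079],"dr":[0,0,0],"hand":-1},{"linear":[-0.131,0,-0.079],"dr":[0,0,0],"hand":-1},{"linear":[-0.131,0,-0.079],"dr":[0,0,0],"hand":-1},{"linear":[-0.131,0,-0.079],"dr":[0,0,0],"hand":-1}]' 40
python3 - <<'E'
from h import *
w=look('wrist',['round_tray'],'pics/w9.png')
r=bot.cut_out('top','round_tray')  # from older frame
bot.read_camera('top');ct=cam('top')
for d in bot.cut_out('top','round_tray')[:1]: print(d['score'],rect(ct,d['pixels'],.012))
im=cv2.imread('pics/w9.png')
for a in np.linspace(0,2*np.pi,24): cv2.circle(im,tuple(int(v) for v in proj(w,np.array([.4385+.09*np.cos(a),.179+.09*np.sin(a),.012]))),2,(0,0,255),1)
cv2.imwrite('pics/w9.png',im)
go([.4385,.179,.0078],0)
E
```

```text
t: 26.37
eef_pos: [0.4393, 0.1785, 0.1292]
tool_rot: [-0.5, 0.5, -0.5, 0.5]
contact_force: [0.3, -0.1, -1.5]
gripper_width: 0.629
round_tray [([276.7, 190.8], 0.84)] cut [([172.0, 84.0, 389.0, 261.0], 0.93)]
0.95 [440.4 149.8 121.3 178.3 -87.4]
linear [-0.0006  0.1211 -0.0008] dr [[-0.0, -0.1, 0.0], [-0.0, 179.9, -0.0]]
q7 -0.31 t 26.67
```

View pics/w9.png

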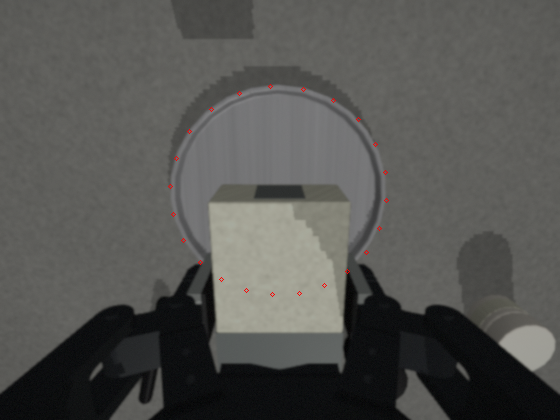

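The predicted rim circle (red) coincides with the dish rim, so I lower the carton and release.

```bash
python3 -m crank '[{"linear":[0,0.035,0],"dr":[0,0,0],"hand":-1},{"linear":[0,0.07,0],"dr":[0,0,0],"hand":-1},{"linear":[0,0.1,0],"dr":[0,0,0],"hand":-1},{"linear":[0,0.112,0],"dr":[0,0,0],"hand":-1},{"linear":[0,0.118,0],"dr":[0,0,0],"hand":-1},{"linear":[0,0.121,0],"dr":[0,0,0],"hand":-1},{"linear":[0,0.121,0],"dr":[0,0,0],"hand":-1},{"linear":[0,0.121,0],"dr":[0,0,0],"hand":-1}]' 40
python3 -m crank '[{"linear":[0,0,0],"dr":[0,0,0],"hand":0.3},{"linear":[0,0,0],"dr":[0,0,0],"hand":0.7},{"linear":[0,0,0],"dr":[0,0,0],"hand":0.7},{"linear":[0,0,0],"dr":[0,0,0],"hand":0.7},{"linear":[0,-0.03,0],"dr":[0,0,0],"hand":0.7},{"linear":[0,-0.07,0],"dr":[0,0,0],"hand":0.7},{"linear":[0,-0.11,0],"dr":[0,0,0],"hand":1},{"linear":[0,-0.15,0],"dr":[0,0,0],"hand":1},{"linear":[0,-0.18,0],"dr":[0,0,0],"hand":1},{"linear":[0,-0.18,0],"dr":[0,0,0],"hand":1}]' 40
python3 - <<'E'
from h import *
go([.642,.015,.20],0)
E
```

```text
t: 27.33
eef_pos: [0.4398, 0.1793, 0.0087]
tool_rot: [0.501, -0.499, 0.5, -0.5]
contact_force: [0.1, -0.1, -0.7]
gripper_width: 0.622
t: 28.17
eef_pos: [0.4422, 0.1806, 0.1937]
tool_rot: [0.504, -0.496, 0.5, -0.5]
contact_force: [0.0, 1.1, 0.6]
gripper_width: 0.996
linear [ 0.1655 -0.0057  0.1998] dr [[-0.5, -0.0, -0.4], [0.6, 180.0, -0.8]]
q7 -0.37 t 28.17
```

```bash
python3 -m crank '[{"linear":[0.04,0,0],"dr":[0,0,0],"hand":1},{"linear":[0.04,0,0],"dr":[0,0,0],"hand":1},{"linear":[0.04,0,0],"dr":[0,0,0],"hand":1},{"linear":[0.04,0,0],"dr":[0,0,0],"hand":1},{"linear":[0.04,0,0],"dr":[0,0,0],"hand":1}]' 40
python3 - <<'E'
from h import *
w=cam('wrist');bot.read_camera('wrist')
for n,z in (('carton_mid',.034),('round_tray',.012)):
  for d in bot.cut_out('wrist',n)[:2]: print(n,d['score'],np.round(d['extent']),rect(w,d['pixels'],z))
E
python3 -m crank '[{"linear":[0.125,0,0.2],"dr":[0,0,0],"hand":1},{"linear":[0.125,0,0.2],"dr":[0,0,0],"hand":1},{"linear":[0.125,0,0.2],"dr":[0,0,0],"hand":1},{"linear":[0.125,0,0.2],"dr":[0,0,0],"hand":1},{"linear":[0.125,0,0.2],"dr":[0,0,0],"hand":1},{"linear":[0.125,0,0.2],"dr":[0,0,0],"hand":1},{"linear":[0.125,0,0.2],"dr":[0,0,0],"hand":1},{"linear":[0.125,0,0.2],"dr":[0,0,0],"hand":1},{"linear":[0.125,0,0.2],"dr":[0,0,0],"hand":1}]' 40
python3 - <<'E'
from h import *
bot.read_camera('wrist')
w=look('wrist',['squat_jar_mid'],'pics/w10.png')
for d in bot.cut_out('wrist','squat_jar_mid')[:2]: print(d['score'],np.round(d['extent']),rect(w,d['pixels'],.048),rect(w,d['pixels'],.039))
go([.642,.058,.10],0)
E
```

```text
t: 28.58
eef_pos: [0.4387, 0.1399, 0.1877]
tool_rot: [-0.5, 0.5, -0.5, 0.5]
contact_force: [-0.9, 0.3, 0.1]
gripper_width: 1.001
round_tray 0.97 [187.  42. 374. 230.] [437.2 181.1 177.1 177.8   6.6]
t: 29.48
eef_pos: [0.6382, 0.0151, 0.1871]
tool_rot: [-0.5, 0.501, -0.5, 0.499]
contact_force: [-0.1, -0.1, -0.2]
gripper_width: 1.0
squat_jar_mid [([164.0, 177.4], 0.89), ([285.8, 146.9], 0.66), ([96.8, 287.6], 0.45)] cut [([260.0, 117.0, 316.0, 170.0], 0.96), ([128.0, 152.0, 194.0, 213.0], 0.77)]
0.96 [260. 117. 316. 170.] [645.3  60.4  47.7  48.4 -89.9] [645.6  59.3  49.2  49.9 -89.9]
0.77 [128. 152. 194. 213.] [533.2  27.3  48.   60.7 -63.4] [529.9  25.2  49.6  62.7 -63.4]
linear [-0.0424  0.0881  0.0038] dr [[0.0, 0.1, -0.0], [-0.1, -179.9, -0.0]]
q7 0.15 t 29.73
```

View pics/w10.png

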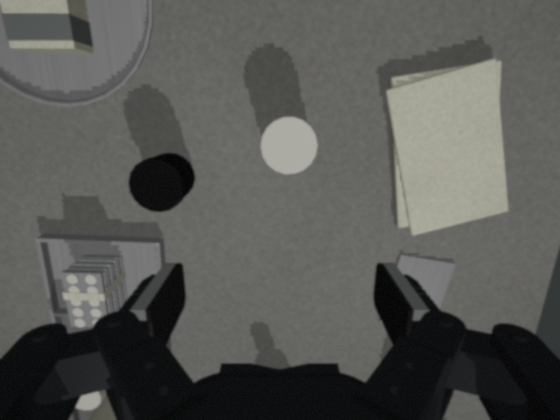

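The white jar is at (289,145), 48–50 mm across, which matches. The black one at (160,183) is clear of the fingers. I grasp the white jar.

```bash
python3 -m crank '[{"linear":[-0.044,0,0.006],"dr":[0,0,0],"hand":1},{"linear":[-0.044,0.03,0.006],"dr":[0,0,0],"hand":1},{"linear":[-0.044,0.07,0.006],"dr":[0,0,0],"hand":1},{"linear":[-0.044,0.11,0.006],"dr":[0,0,0],"hand":1},{"linear":[-0.044,0.14,0.006],"dr":[0,0,0],"hand":1},{"linear":[-0.044,0.16,0.006],"dr":[0,0,0],"hand":1},{"linear":[-0.044,0.172,0.006],"dr":[0,0,0],"hand":1},{"linear":[-0.044,0.172,0.006],"dr":[0,0,0],"hand":1},{"linear":[-0.044,0.172,0.006],"dr":[0,0,0],"hand":1},{"linear":[-0.044,0.172,0.006],"dr":[0,0,0],"hand":1}]' 40
python3 -m crank '[{"linear":[0,0,0],"dr":[0,0,0],"hand":-1},{"linear":[0,0,0],"dr":[0,0,0],"hand":-1},{"linear":[0,0,0],"dr":[0,0,0],"hand":-1},{"linear":[0,0,0],"dr":[0,0,0],"hand":-1},{"linear":[0,0,0],"dr":[0,0,0],"hand":-1},{"linear":[0,0,0],"dr":[0,0,0],"hand":-1},{"linear":[0,0,0],"dr":[0,0,0],"hand":-1}]' 40
python3 - <<'E'
from h import *
ct=cam('top');r=bot.read_camera('top')
for d in bot.cut_out('top','carton_mid')[:3]: print('carton',round(d['score'],2),np.round(d['extent']),rect(ct,d['pixels'],.034))
go([.440,.179,.14],0)
E
```

```text
t: 30.57
eef_pos: [0.6462, 0.0583, 0.0177]
tool_rot: [0.501, -0.499, 0.499, -0.5]
contact_force: [0.4, -0.6, 0.7]
gripper_width: 1.0
t: 31.15
eef_pos: [0.6457, 0.0584, 0.0172]
tool_rot: [0.501, -0.5, 0.5, -0.5]
contact_force: [-0.7, -0.4, 5.2]
gripper_width: 0.572
linear [-0.1208 -0.1231 -0.2054] dr [[-0.1, 0.0, -0.0], [-0.1, -180.0, 0.1]]
q7 0.18 t 31.25
```

```bash
python3 -m crank '[{"linear":[0,-0.03,0],"dr":[0,0,0],"hand":-1},{"linear":[0,-0.07,0],"dr":[0,0,0],"hand":-1},{"linear":[0,-0.11,0],"dr":[0,0,0],"hand":-1},{"linear":[-0.017,-0.123,-0.03],"dr":[0,0,0],"hand":-1},{"linear":[-0.034,-0.123,-0.06],"dr":[0,0,0],"hand":-1},{"linear":[-0.052,-0.123,-0.09],"dr":[0,0,0],"hand":-1},{"linear":[-0.07,-0.123,-0.12],"dr":[0,0,0],"hand":-1},{"linear":[-0.088,-0.123,-0.15],"dr":[0,0,0],"hand":-1},{"linear":[-0.105,-0.123,-0.18],"dr":[0,0,0],"hand":-1},{"linear":[-0.12,-0.123,-0.205],"dr":[0,0,0],"hand":-1}]' 40
python3 -m crank '[{"linear":[0,0,0],"dr":[0,0,0],"hand":-1},{"linear":[0,0,0],"dr":[0,0,0],"hand":-1},{"linear":[0,0,0],"dr":[0,0,0],"hand":-1}]' 40
python3 - <<'E'
from h import *
w=look('wrist',['carton_mid'],'pics/w11.png')
im=cv2.imread('pics/w11.png')
for x in(-.027,.027):
  for y in(-.042,.042): cv2.circle(im,tuple(int(v) for v in proj(w,np.array([.440+x,.179+y,.034]))),3,(0,0,255),1)
cv2.imwrite('pics/w11.png',im)
go([.440,.178,.0515],0)
E
```

```text
t: 32.08
eef_pos: [0.4375, 0.179, 0.139]
tool_rot: [-0.5, 0.5, -0.5, 0.499]
contact_force: [-0.8, 0.5, -0.6]
gripper_width: 0.569
t: 32.33
eef_pos: [0.4406, 0.1781, 0.1394]
tool_rot: [0.501, -0.5, 0.5, -0.5]
contact_force: [-0.0, 0.6, -1.2]
gripper_width: 0.573
carton_mid [([274.2, 198.1], 0.66), ([277.5, 275.1], 0.49)] cut [([242.0, 143.0, 313.0, 226.0], 0.82)]
linear [-0.0007  0.0876 -0.0012] dr [[-0.1, -0.1, 0.0], [-0.0, 179.9, -0.1]]
q7 -0.27 t 32.48
```

View pics/w11.png

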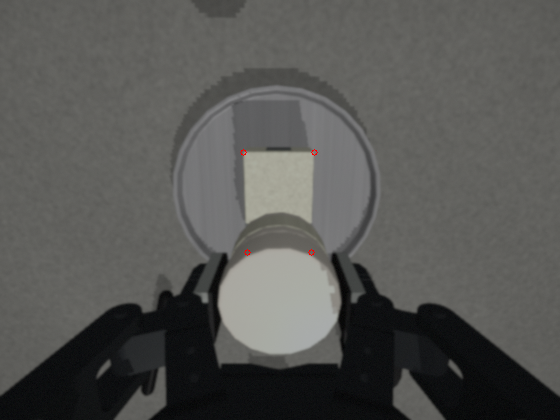

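The carton corners match the prediction (red at (244,153), (314,153)), with the jar centred above. I lower and release.

```bash
python3 -m crank '[{"linear":[0,0.03,0],"dr":[0,0,0],"hand":-1},{"linear":[0,0.06,0],"dr":[0,0,0],"hand":-1},{"linear":[0,0.075,0],"dr":[0,0,0],"hand":-1},{"linear":[0,0.082,0],"dr":[0,0,0],"hand":-1},{"linear":[0,0.086,0],"dr":[0,0,0],"hand":-1},{"linear":[0,0.088,0],"dr":[0,0,0],"hand":-1},{"linear":[0,0.088,0],"dr":[0,0,0],"hand":-1},{"linear":[0,0.088,0],"dr":[0,0,0],"hand":-1}]' 40
python3 -m crank '[{"linear":[0,0,0],"dr":[0,0,0],"hand":0.2},{"linear":[0,0,0],"dr":[0,0,0],"hand":0.8},{"linear":[0,0,0],"dr":[0,0,0],"hand":0.8},{"linear":[0,0,0],"dr":[0,0,0],"hand":0.8},{"linear":[0,-0.03,0],"dr":[0,0,0],"hand":0.8},{"linear":[0,-0.07,0],"dr":[0,0,0],"hand":0.8},{"linear":[0,-0.11,0],"dr":[0,0,0],"hand":1},{"linear":[0,-0.15,0],"dr":[0,0,0],"hand":1},{"linear":[0.04,-0.15,0],"dr":[0,0,0],"hand":1},{"linear":[0.08,-0.15,0.04],"dr":[0,0,0],"hand":1}]' 40
python3 -m crank '[{"linear":[0.04,-0.02,0.04],"dr":[0,0,0],"hand":1},{"linear":[0.08,-0.04,0.08],"dr":[0,0,0],"hand":1},{"linear":[0.08,-0.04,0.1],"dr":[0,0,0],"hand":1},{"linear":[0.08,-0.04,0.1],"dr":[0,0,0],"hand":1},{"linear":[0.08,-0.04,0.1],"dr":[0,0,0],"hand":1},{"linear":[0.08,-0.04,0.1],"dr":[0,0,0],"hand":1}]' 40
python3 - <<'E'
from h import *
ct,cs=cam('top'),cam('scene')
P={}
for c in('top','scene'):
    im=bot.read_camera(c);cv2.imwrite(f'pics/{c}9.png',im)
    for n in NM+['amber_bottle_mid']: P[c,n]=[(np.round(d['xy'],1).tolist(),round(d['score'],2)) for d in bot.place_of(c,n)];print(c,n,P[c,n])
exp=dict(tall=[.4375,-.2765,.0665],pill=[.441,-.1845,.04],bundle=[.4445,-.0926,.027],carton=[.44,.179,.019],jar=[.44,.179,.058],amber=[.651,-.295,.0475])
for k,X in exp.items(): print(k,np.round(proj(ct,np.array(X)),1),np.round(proj(cs,np.array(X)),1))
a=cv2.imread('pics/scene9.png');b=cv2.imread('pics/top9.png')
cv2.imwrite('pics/final.png',np.vstack([np.hstack([cv2.resize(a[100:400,60:360],(400,400)),cv2.resize(b[130:330,140:340],(400,400))])]))
E
```

```text
t: 33.15
eef_pos: [0.4409, 0.1783, 0.0518]
tool_rot: [0.501, -0.499, 0.5, -0.5]
contact_force: [-0.5, 0.2, -1.7]
gripper_width: 0.576
t: 33.98
eef_pos: [0.4664, 0.1092, 0.2026]
tool_rot: [0.502, -0.501, 0.5, -0.497]
contact_force: [-0.2, 0.1, -0.2]
gripper_width: 1.004
t: 34.48
eef_pos: [0.569, 0.0287, 0.2404]
tool_rot: [0.5, -0.5, 0.5, -0.5]
contact_force: [-0.4, -0.3, -0.5]
gripper_width: 0.998
top tall_bottle_mid [([429.0, 276.9], 0.76)]
top pill_bottle_mid [([383.3, 272.6], 0.95)]
top squat_jar_mid []
top carton_mid []
top blister_bundle_mid []
top amber_bottle_mid [([432.9, 166.1], 0.78)]
scene tall_bottle_mid [([111.8, 269.3], 0.87)]
scene pill_bottle_mid [([164.5, 252.3], 0.58)]
scene squat_jar_mid [([281.4, 210.5], 0.58)]
scene carton_mid [([292.1, 160.1], 0.86)]
scene blister_bundle_mid [([206.5, 229.9], 0.56)]
scene amber_bottle_mid [([194.4, 375.9], 0.66), ([205.0, 229.4], 0.28)]
tall [431.1 275.1] [108.7 273.7]
pill [379.5 272.6] [163.3 250.8]
bundle [332.1 270.4] [206.7 227.1]
carton [197.3 272.1] [296.5 162.1]
jar [193.2 272.8] [296.9 147.5]
amber [432.7 167.6] [194.9 380.6]
```

View pics/final.png

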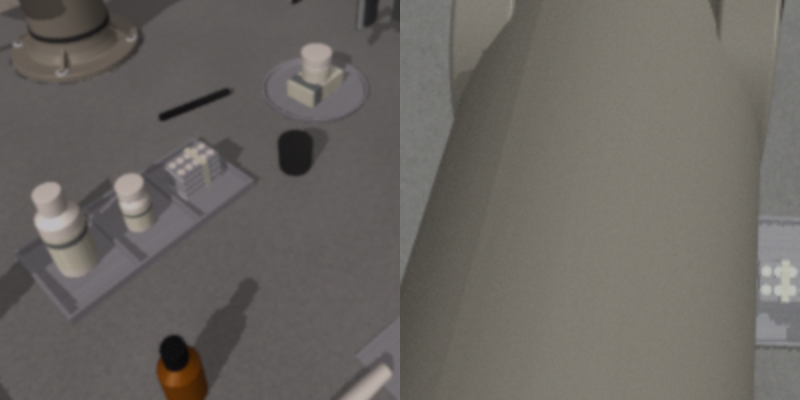

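The final view shows the tall bottle, pill bottle and bundle in separate compartments at (70,245), (134,205) and (195,165). The jar stands on the carton in the dish at (317,65), and the amber bottle and black jar haven't moved. The arm is clear, so I hand in.

```bash
python3 - <<'E'
from h import *
ct,cs=cam('top'),cam('scene')
for n,a,b in [('tall',(429,276.9),(111.8,269.3)),('pill',(383.3,272.6),(164.5,252.3)),('amber',(432.9,166.1),(194.4,375.9))]: print(n,*[np.round(v,3) for v in tri([(ct,a),(cs,b)])])
print(bot.hand_in())
E
```

```text
tall [ 0.435 -0.27   0.069] [0.7 0.9]
pill [ 0.443 -0.188  0.042] [2.  2.5]
amber [ 0.651 -0.293  0.057] [0.6 0.9]
the job is handed in; nothing more can be done
None
```

Both kits are made up and the job was handed in at about 35 s of simulated time. No verdict was reported. The tall bottle, pill bottle and bundle each stand or lie in their own compartment of the long tray. The carton lies in the middle of the dish with the white squat jar upright on it, and everything has been let go. My first grip on the tall bottle was on its sloping shoulder, so I set it back down and regripped it lower on the body.

**Two-camera checks:**
- **Tall bottle:** about 7 mm from its compartment centre.
- **Pill bottle:** about 4 mm from its compartment centre.
- **Amber bottle:** within about 2 mm of where it started horizontally. Its height came out about 8 mm higher than at the start, which I take as network error because it stands unchanged in the picture.

**Less certain:**
- **Blister bundle:** in the last top view the network missed it. The last scene view matched its expected place within 3 px.
- **Carton:** it was also missed in the last top view, which the arm partly covered. The last scene view was about 5 px off, but the wrist view just before the jar went on matched its corners.
- **Squat jar:** no network measured it after release. The top view missed it, and in the scene view the only hit was the black look-alike. Its position rests on the gripper position at release, about 1–2 mm from the carton's centre, and on the final picture.

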